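Secure the cart wheel with washer and spring cotter

TASK

The cart's wheel is back on its axle but nothing holds it yet: drop the flat washer over the axle end so that it lies flat on the hub, then push the spring cotter's straight leg through the axle's cross hole until the bow has snapped over the axle and the axle sits in the bow, and let go. Find the hole by feel and push firmly without forcing it, because ramming the cotter against the axle bends it, and leave the bottle, the tin and the carton where they stand.

Things in the scene. Friction and masses are not known exactly. Their poses are not given: they have to be found in the camera images.
- cart: Corner of a garden cart lying on its side, fixed on the bench: green 40 mm square tubes, on them a wheel lying level (black tyre 160 mm across, from 46 to 90 mm high, yellow rim) round an upright axle end. Origin: on the axle's centre line at bench height; z up; x along the axle's cross hole. The tubes reach 75 mm to +y and 175 mm to -y, there with a 160 mm rail, screwed down.
- hub (a point): Centre of the flat top face of the wheel's yellow hub (48 mm across), 96 mm above the cart's origin; axes as the cart's. The steel axle, 25 mm in diameter with a bevelled top, stands up out of it; the washer goes here.
- hole_mid (a point): Middle position of the centre of the axle's cross hole, 113 mm above the cart's origin. The axle rod cannot turn but is loose lengthwise, held by friction (10 N): the true hole is up to 6 mm higher or lower than this point, how much is not reported. The hole, 7 x 7 mm, runs level through the axle along the cart's x, open at both ends. The axle's top is 14.5 mm above the hole.
- washer: Flat metal washer, 44 mm outside, 28 mm hole, 6 mm thick, lying flat on the bench. Origin: centre of its underside; z up.
- clip: Spring cotter (R-clip) of 5 mm steel wire lying flat on the bench. Origin: the point on the straight leg's centre line that is at the axle's centre when home. x: along the leg to its tip; y: towards the bow, which lies beside the leg; z: up. Leg and bow reach 2.5 mm above and below the origin. Pushed home, the rear neck of the bow meets the axle as a hard stop.
- coil (a point): Centre of the cotter's double coil (26 mm across), at x = -50, y = +10.5 mm of the cotter, at the height of the leg's centre line; the coil reaches from 2.5 mm below to 7.5 mm above it. Grip the coil here from above, fingers closing along the cotter's y.
- leg_tip (a point): Square-cut end of the cotter's straight leg (5 mm across), 34.5 mm ahead (+x) of the cotter's origin.
- bow (a joint): Angle in rad by which the bow is sprung open: 0 relaxed, about 0.11 as its throat (x = +16 mm of the cotter, 6 mm from the leg's centre line) passes the axle's middle, near 0 when snapped home. The bow meets the axle when the leg is about 15 mm in the hole; pushing the throat over takes about 10 N. Spring 7 N m/rad about the coil, preload 0.4 N m.
- soap: Bystander: blue detergent bottle with white cap, 60 mm across, 170 mm tall. Origin: centre of its underside.
- grease: Bystander: red tin, 74 mm across, 62 mm tall. Origin: centre of its underside.
- carton: Bystander: small white carton, 60 x 90 x 45 mm tall. Origin: centre of its underside.

How it is judged:
By the outcome, as a careful person would: the job done as asked, in the order asked, and still so for the second after the job is handed in, with the robot touching nothing.
It also fails if it takes over 72 s, if anything falls off the work surface, if the arm or the gripper's body presses on something with over 40 N, if the wrist force passes 120 N, or if a joint passes its speed limit or range.

ROBOT

A 7-joint arm with a two-finger parallel gripper is mounted at the origin on the work surface. World frame = base frame: x ahead of the robot, y to its left, z up, the work surface at z = 0. Lengths are in m, angles in rad, forces in N, time in s.
With the tool pointing down it reaches from about 0.4 to 0.9 m from the base axis. Payload 5.6 kg.
Tool frame: the origin (TCP) lies on the front face of the gripper's body, between the roots of the fingers; the fingertips stand 88 mm ahead of it and the grasp point (between the pads) lies 69 mm ahead of it (robot.grasp_offset is the z of the grasp point in the tool frame, in m); z points along the fingers, y is the line along which they close (so a half turn about z gives the same grasp; the last joint's range is limited). The gripper opens to 92 mm and grips with 3 to 60 N. Pads are 20 mm wide; open, the fingers measure 128 mm over their backs; the gripper's body (75 mm by 189 mm) begins 69 mm behind the grasp point.
Start: joints at [1.301, 0.468, -0.012, 1.603, 0.006, 1.071, -0.056], TCP at [0.146, -0.633, 0.303] pointing down, gripper open.
Joint ranges: [-2.53, 2.53], [-0.31, 2.02], [-1.57, 1.55], [0.28, 2.44], [-1.29, 4.43], [0.15, 1.84], [-2.92, 2.92]. Speed limits (rad/s): [2.57, 2.57, 3.14, 3.14, 3.14, 3.14, 3.14].

INTERFACE

Orientations are given as [roll, pitch, yaw] about the fixed x, y, z axes, in that order (R = Rz(yaw) Ry(pitch) Rx(roll)).
In Python, from bench import robot gives the robot as it stands.
- The arm moves only by the shell command python3 -m pendant 'ROWS' [FORCE]. ROWS is text: rows parted by semicolons, each of 7 numbers parted by spaces: the shift along the tool's x, y, z in m, then the turn, a rotation vector about the tool's x, y, z in rad, then the opening, from 0 (shut) to 1 (fully open). In form: dx dy dz wx wy wz claw; .... A call has 1 to 12 rows; each row is the pose to reach, as a shift and turn from the pose commanded when the call began, along the tool's axes at that moment; what a row does not reach only later rows make up. A row lasts 1/10 s, in which the tool goes at most 50 mm and 8.59 degrees, less where a joint would pass 70% of its speed; a pose out of reach is approached as far as the arm can. A call with a gripper value outside its range is refused whole. The fingers move at their own pace and stop on an object; FORCE is the grip in N (left out, the last holds). Time passes only in rows, so rows that repeat a pose let the fingers close. It gives the time, the measured TCP pose, the force, the opening and the grip force at its end, in the units of the state.
- robot.sense(): the state, without advancing time (a new reading comes with each control period).
- robot.get_image(name): name is "side" or "top" or "wrist"; returns the picture (384x512x3 uint8, red, green, blue); there is no depth.
- robot.calibration(name): a dict with "fx", "fy", "cx", "cy" (pixels), "k1" (the pictures are not rectified: a ray, as slopes to the right and down, at radius r is drawn at 1 + k1 r^2 times it, then the intrinsics apply), "rvec" (rotation vector, rad) and "tvec" (3), from world to camera coordinates, as OpenCV has them; the wrist camera has in their place "tool_from_camera" (4x4, takes a point from camera to tool coordinates, whose origin is the TCP and whose axes are the flange's). Camera axes: x right, y down, z forward; pixel columns grow to the right and rows downward; lengths in m; the calibration is good to about 2 mm. A picture is of the moment at which its call begins: read the wrist's pose just before it. calibration takes no time and is no camera call.
- robot.finish_job(): hands the job in; it is judged then, once.
The state is a dict: "time": time; "joint_pos": joint angles; "joint_vel": joint speeds; "joint_torque": joint torques, N m; "tool_pos": TCP position; "orientation": TCP orientation; "force": force on the tool from outside, world axes, zero at the start; "wrist_torque": the same for the moment, N m; "gripper_width": opening from 0.0 (shut) to 1.0 (fully open); "grip_force": force on a finger pad.
Only numpy, scipy, OpenCV 4.12 (cv2) and the standard library are available. Lean on these libraries where they do the work, as an engineer would, in place of code of your own. Each camera call takes 0.05 s, during which the arm holds its last target. There are 200 camera calls.

## Working session

There is one attempt and no reset: what is moved stays moved. The work goes in short steps, Python scripts to look and compute and a shell command to move; the robot and the scene stay as the last step left them, time stands still between calls to the robot, and variables do not carry over. Pictures are saved under pics/ and viewed, at most 10 in all, crops included, and the job is handed in when it is done.

```bash
mkdir -p pics; ls; python3 - <<'E'
from bench import robot
import cv2, numpy as np
s=robot.sense(); print({k:np.round(v,3) for k,v in s.items()})
for n in("side","top"):
    im=robot.get_image(n); cv2.imwrite(f'pics/{n}0.png',im[...,::-1]); print(robot.calibration(n))
im=robot.get_image("wrist"); cv2.imwrite('pics/wrist0.png',im[...,::-1]); print(robot.calibration("wrist"),robot.grasp_offset)
a=cv2.imread('pics/top0.png');b=cv2.imread('pics/side0.png')
E
```

```text
pics
{'time': np.float64(0.0), 'joint_pos': array([ 1.301,  0.468, -0.012,  1.604,  0.006,  1.071, -0.056]), 'joint_vel': array([-0.001,  0.001,  0.   , -0.001, -0.002, -0.001, -0.001]), 'joint_torque': array([-1.0000e-03, -5.2057e+01, -1.2000e-02, -2.4375e+01, -5.7000e-02,
        1.7000e-02,  0.0000e+00]), 'tool_pos': array([ 0.146, -0.633,  0.302]), 'orientation': array([-3.14 ,  0.   ,  0.227]), 'force': array([-0.309, -0.542,  0.687]), 'wrist_torque': array([-0.032,  0.016,  0.02 ]), 'grip_force': np.float64(0.0), 'gripper_width': np.float64(1.0)}
{'fx': 474.1678624349025, 'fy': 474.1678624349025, 'cx': 252.21977320188267, 'cy': 194.26086785400636, 'k1': 0.050246139436046125, 'rvec': array([ 2.2522909 , -0.38933382,  0.19406811]), 'tvec': array([-0.49742668,  0.24644119,  1.03184066])}
{'fx': 369.0251114244696, 'fy': 369.0251114244696, 'cx': 248.7529740140684, 'cy': 193.28987996850643, 'k1': -0.0919346578835927, 'rvec': array([ 2.22245002, -2.17401717,  0.04753396]), 'tvec': array([0.06644789, 0.57585566, 1.17757349])}
{'fx': 298.7034740955861, 'fy': 298.7034740955861, 'cx': 254.83413090539162, 'cy': 189.3293450251933, 'k1': -0.02003298939963435, 'tool_from_camera': array([[-8.22230130e-04, -9.56619147e-01, -2.91340234e-01,
         8.23531310e-02],
       [ 9.99999438e-01, -5.91729150e-04, -8.79282036e-04,
        -4.38520545e-05],
       [ 6.68743522e-04, -2.91340793e-01,  9.56619096e-01,
        -8.24535697e-02],
       [ 0.00000000e+00,  0.00000000e+00,  0.00000000e+00,
         1.00000000e+00]])} 0.0694
```

View pics/top0.png

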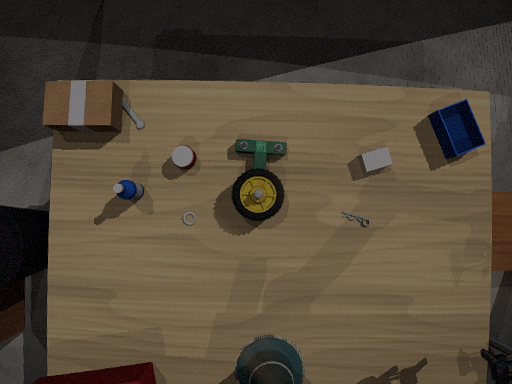

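View pics/side0.png

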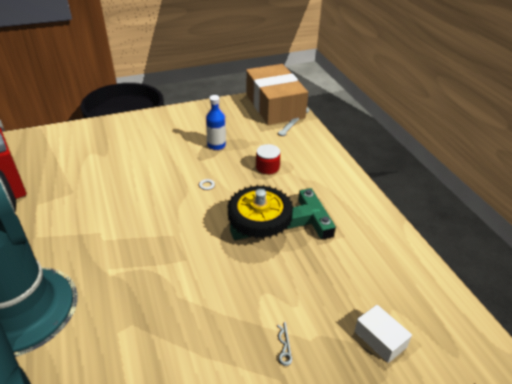

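Top view: washer at (189,218), axle end (258,195), cotter lying from its tip (342,215) to its coil (365,222), and the rail end of the tubes at (261,147). The side view agrees: washer (207,184), axle (261,198), cotter (285,345), with the bottle, tin and carton well clear.

```bash
cat > h.py <<'E'
import numpy as np, cv2
from scipy.spatial.transform import Rotation as R
from bench import robot
def toolT():
    s=robot.sense(); T=np.eye(4); T[:3,:3]=R.from_euler('xyz',s['orientation']).as_matrix(); T[:3,3]=s['tool_pos']; return T
def cam(n,T=None):
    c=robot.calibration(n)
    if n=='wrist': W=T@c['tool_from_camera']
    else:
        W=np.eye(4); Rm=R.from_rotvec(c['rvec']).as_matrix(); W[:3,:3]=Rm.T; W[:3,3]=-Rm.T@c['tvec']
    return c,W
def rays(n,px,T=None):
    c,W=cam(n,T); K=np.array([[c['fx'],0,c['cx']],[0,c['fy'],c['cy']],[0,0,1]])
    u=cv2.undistortPoints(np.array(px,float).reshape(-1,1,2),K,np.array([c['k1'],0,0,0.]))[:,0]
    return W[:3,3],np.c_[u,np.ones(len(u))]@W[:3,:3].T
def onplane(n,px,z,T=None):
    o,d=rays(n,px,T); return o+d*((z-o[2])/d[:,2])[:,None]
def snap(name,n='wrist'):
    T=toolT(); im=robot.get_image(n)[...,::-1].copy(); cv2.imwrite(f'pics/{name}.png',im); np.save(f'pics/{name}.npy',T); return im,T
def shift(target,yaw=None):
    "tool-axis move to a world TCP target (tool kept down), and turn about tool z"
    T=toolT(); d=T[:3,:3].T@(np.array(target)-T[:3,3]); out=[np.round(d,4)]
    if yaw is not None: out.append(np.round(R.from_matrix(T[:3,:3].T@R.from_euler('xyz',[np.pi,0,yaw]).as_matrix()).as_rotvec(),3))
    return out
E
python3 - <<'E'
from h import *
for nm,p,z in [('washer',(189,218),.006),('axle',(258,195),.125),('tip',(342,215),.0025),('coil',(365,222),.005),('carton',(376,160),.045),('tin',(183,157),.062),('soap',(120,188),.17),('rail1',(236,146),.04),('rail2',(285,149),.04)]:
    print(nm,onplane('top',[p],z).round(3))
for nm,p,z in [('washer',(207,184),.006),('axle',(261,194),.125),('coil',(285,361),.005)]:
    print(nm,onplane('side',[p],z).round(3))
print(shift((.45,-.31,.30),-np.pi/2),shift((.45,-.31,.30),0), shift((.45,-.31,.30),.227))
E
```

```text
washer [[0.49  0.271 0.006]]
axle [[0.565 0.052 0.125]]
tip [[ 0.51  -0.227  0.002]]
coil [[ 0.489 -0.303  0.005]]
carton [[ 0.688 -0.324  0.045]]
tin [[0.681 0.287 0.062]]
soap [[0.574 0.444 0.17 ]]
rail1 [[0.722 0.123 0.04 ]]
rail2 [[ 0.716 -0.033  0.04 ]]
washer [[0.49  0.271 0.006]]
axle [[0.568 0.05  0.125]]
coil [[ 0.486 -0.308  0.005]]
[array([ 0.3688, -0.2465,  0.0023]), array([-1.000e-03,  1.000e-03,  1.798e+00])] [array([ 0.3688, -0.2465,  0.0023]), array([-0.001,  0.   ,  0.227])] [array([ 0.3688, -0.2465,  0.0023]), array([-0.001,  0.   , -0.   ])]
```

```bash
python3 -c "
from h import *
print(shift((.495,-.27,.20),1.43))"
```

```text
[array([ 0.4217, -0.2752,  0.1023]), array([-1.000e-03, -1.000e-03, -1.203e+00])]
```

```bash
g="0.4217"; python3 -m pendant '0.422 -0.275 0.102 0 0 -1.203 1; 0.422 -0.275 0.102 0 0 -1.203 1; 0.422 -0.275 0.102 0 0 -1.203 1; 0.422 -0.275 0.102 0 0 -1.203 1; 0.422 -0.275 0.102 0 0 -1.203 1; 0.422 -0.275 0.102 0 0 -1.203 1; 0.422 -0.275 0.102 0 0 -1.203 1; 0.422 -0.275 0.102 0 0 -1.203 1; 0.422 -0.275 0.102 0 0 -1.203 1; 0.422 -0.275 0.102 0 0 -1.203 1; 0.422 -0.275 0.102 0 0 -1.203 1; 0.422 -0.275 0.102 0 0 -1.203 1'; python3 - <<'E'
from h import *
im,T=snap('clip'); print(T.round(3)); print(shift((.49,.265,.20),1.53))
E
```

```text
time: 1.35
tool_pos: [0.4968, -0.268, 0.2]
orientation: [-3.141, -0.001, 1.435]
force: [-1.0, 0.3, 0.3]
gripper_width: 0.998
grip_force: 0.0
[[ 0.136  0.991 -0.001  0.497]
 [ 0.991 -0.136  0.002 -0.268]
 [ 0.001 -0.001 -1.     0.2  ]
 [ 0.     0.     0.     1.   ]]
[array([ 5.294e-01, -7.970e-02,  3.000e-04]), array([-0.001,  0.   , -0.099])]
```

View pics/clip.png

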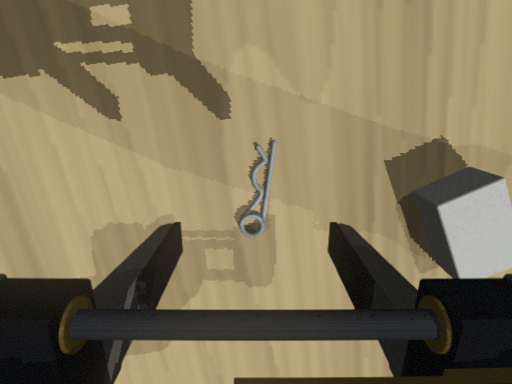

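The wrist view shows the cotter with its tip at (273,141), coil at (252,225) and bow on the left (world −x). The carton is well to the right.

```bash
python3 - <<'E'
from h import *
T=np.load('pics/clip.npy'); print(onplane('wrist',[(273,141),(252,225),(268,215)],.0025,T).round(4)); print(shift((.566,.04,.30),1.53))
E
```

```text
[[ 0.5191 -0.2257  0.0025]
 [ 0.4879 -0.3072  0.0025]
 [ 0.5053 -0.2986  0.0025]]
[array([ 0.3171,  0.0267, -0.0998]), array([-0.001,  0.   , -0.099])]
```

```bash
python3 -m pendant '0 0 -0.05 0 0 0 1; 0.05 0.005 -0.1 0 0 -0.099 1; 0.317 0.027 -0.1 0 0 -0.099 1; 0.317 0.027 -0.1 0 0 -0.099 1; 0.317 0.027 -0.1 0 0 -0.099 1; 0.317 0.027 -0.1 0 0 -0.099 1; 0.317 0.027 -0.1 0 0 -0.099 1; 0.317 0.027 -0.1 0 0 -0.099 1; 0.317 0.027 -0.1 0 0 -0.099 1; 0.317 0.027 -0.1 0 0 -0.099 1'; python3 - <<'E'
from h import *
im,T=snap('axle'); print(T.round(3)); print(shift((.49,.265,.20),1.53))
E
```

```text
time: 2.4
tool_pos: [0.5667, 0.0373, 0.3007]
orientation: [-3.141, 0.002, 1.527]
force: [0.6, -1.0, 0.2]
gripper_width: 1.001
grip_force: 0.0
[[ 0.044  0.999 -0.     0.567]
 [ 0.999 -0.044 -0.002  0.037]
 [-0.002 -0.    -1.     0.301]
 [ 0.     0.     0.     1.   ]]
[array([ 0.2251, -0.0871,  0.1001]), array([-0.   ,  0.002, -0.005])]
```

View pics/axle.png

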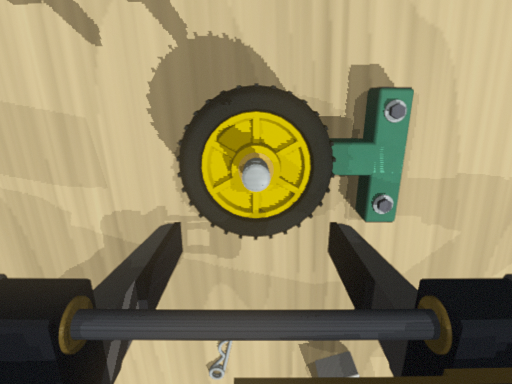

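Axle top at about (257,178), rim centred near (256,164), rail bolts at (395,111) and (382,204), tyre outline complete.

```bash
python3 - <<'E'
from h import *
T=np.load('pics/axle.npy'); im=cv2.imread('pics/axle.png'); hsv=cv2.cvtColor(im,cv2.COLOR_BGR2HSV)
m=cv2.inRange(hsv,(22,150,60),(34,255,255)); m[250:]=0
c=max(cv2.findContours(cv2.morphologyEx(m,cv2.MORPH_CLOSE,np.ones((9,9))),0,2)[0],key=cv2.contourArea)
h=cv2.convexHull(c)[:,0]
for z in(.085,.09):
    p=onplane('wrist',h,z,T)[:,:2]; (x,y),r=cv2.minEnclosingCircle(p.astype(np.float32)*1000); e=cv2.fitEllipse((p*1000).astype(np.float32)); print('rim',z,x,y,r,e)
# axle grey inside rim
g=((hsv[...,1]<60)&(hsv[...,2]>90)).astype(np.uint8); k=np.zeros_like(g); cv2.circle(k,(256,172),30,1,-1); g&=k
c=max(cv2.findContours(g,0,2)[0],key=cv2.contourArea); print('axle',cv2.boundingRect(c),cv2.fitEllipse(c)); 
b=onplane('wrist',[(395,111),(382,204)],.047,T); d=b[0]-b[1]; print('bolts',b.round(4),np.degrees(np.arctan2(d[1],d[0])))
G=((hsv[...,0]>60)&(hsv[...,0]<90)&(hsv[...,1]>100)).astype(np.uint8); G[:,:360]=0
c=max(cv2.findContours(G,0,2)[0],key=cv2.contourArea); bb=cv2.boxPoints(cv2.minAreaRect(c)); q=onplane('wrist',bb,.04,T); print(q.round(4))
# tyre: dark outline
t=((hsv[...,2]<45)).astype(np.uint8); t[240:]=0; t|=(m>0).astype(np.uint8)
t=cv2.morphologyEx(t,cv2.MORPH_OPEN,np.ones((5,5)));c=max(cv2.findContours(t,0,2)[0],key=cv2.contourArea);print(cv2.boundingRect(c))
z=cv2.resize(im[110:240,180:420],None,fx=3.3,fy=3.3,interpolation=cv2.INTER_CUBIC);cv2.imwrite('pics/axz.png',z)
E
```

```text
rim 0.085 567.6600952148438 52.378108978271484 56.494754791259766 ((567.701416015625, 52.4444465637207), (112.38469696044922, 112.49681854248047), 13.627143859863281)
rim 0.09 567.7020263671875 53.510414123535156 55.546844482421875 ((567.7427368164062, 53.57566833496094), (110.49906158447266, 110.60929870605469), 13.625960350036621)
axle (242, 160, 28, 31) ((255.67202758789062, 176.41781616210938), (26.944828033447266, 29.048582077026367), 8.395471572875977)
bolts [[ 0.7226  0.1001  0.047 ]
 [ 0.7167 -0.0078  0.047 ]] 86.86591796441523
[[ 0.6799 -0.0264  0.04  ]
 [ 0.6945  0.1306  0.04  ]
 [ 0.7436  0.1219  0.04  ]
 [ 0.7357 -0.0378  0.04  ]]
(201, 111, 111, 108)
```

View pics/axz.png

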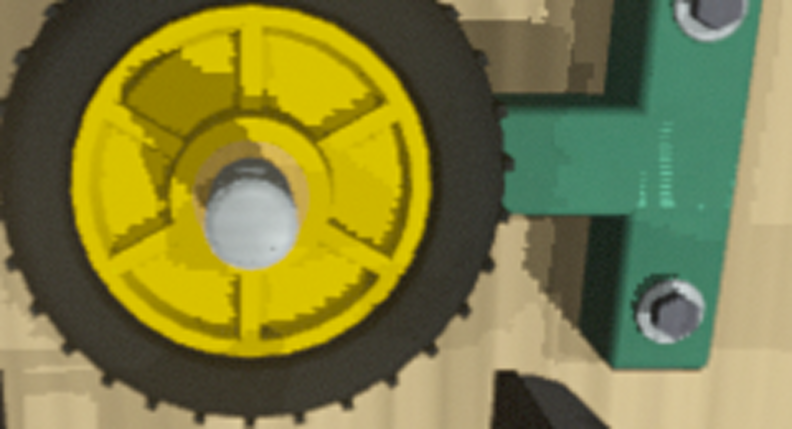

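Crop: axle end face centred at about (256,177) in the full picture. The rim circle fit puts the axle line at (0.568, 0.053), and the bolts give cart x at about 87°. Next, the washer.

```bash
python3 -m pendant '0.1 -0.04 0 0 0 0 1; 0.225 -0.087 0.1 0 0 0 1; 0.225 -0.087 0.1 0 0 0 1; 0.225 -0.087 0.1 0 0 0 1; 0.225 -0.087 0.1 0 0 0 1; 0.225 -0.087 0.1 0 0 0 1; 0.225 -0.087 0.1 0 0 0 1; 0.225 -0.087 0.1 0 0 0 1; 0.225 -0.087 0.1 0 0 0 1'; python3 - <<'E'
from h import *
im,T=snap('washer'); hsv=cv2.cvtColor(im,cv2.COLOR_BGR2HSV)
m=(hsv[...,1]<70).astype(np.uint8)&(hsv[...,2]>100).astype(np.uint8); m[225:]=0
for c in cv2.findContours(m,0,2)[0]:
    if cv2.contourArea(c)>200:
        p=onplane('wrist',c[:,0],.006,T)[:,:2]*1000; print(cv2.boundingRect(c),cv2.fitEllipse(p.astype(np.float32)))
        x,y=cv2.minEnclosingCircle(p.astype(np.float32))[0]
        print(x,y,shift((x/1000,y/1000,.072+.0),1.52))
E
```

```text
time: 3.35
tool_pos: [0.4911, 0.2652, 0.2012]
orientation: [3.14, 0.001, 1.524]
force: [-0.5, 0.5, 0.2]
gripper_width: 1.001
grip_force: 0.0
(230, 159, 47, 44) ((489.4727783203125, 271.52227783203125), (42.969085693359375, 43.58953094482422), 90.11825561523438)
489.5509338378906 271.7195129394531 [array([ 0.0062, -0.0019,  0.1293]), array([0.002, 0.001, 0.004])]
(460, 121, 52, 86) ((730.454345703125, 276.5365295410156), (81.48808288574219, 83.79777526855469), 15.948010444641113)
730.8374633789062 276.6689147949219 [array([0.0223, 0.2389, 0.1297]), array([0.002, 0.001, 0.004])]
```

```bash
python3 -m pendant '0.006 -0.002 0.05 0.002 0.001 0.004 0.7; 0.006 -0.002 0.09 0.002 0.001 0.004 0.65; 0.006 -0.002 0.105 0.002 0.001 0.004 0.65; 0.006 -0.002 0.112 0.002 0.001 0.004 0.65; 0.006 -0.002 0.112 0.002 0.001 0.004 0.65; 0.006 -0.002 0.112 0.002 0.001 0.004 0.3; 0.006 -0.002 0.112 0.002 0.001 0.004 0.3; 0.006 -0.002 0.112 0.002 0.001 0.004 0.3; 0.006 -0.002 0.112 0.002 0.001 0.004 0.3' 20; python3 - <<'E'
from h import *
print(toolT()[:3,3],robot.sense()['gripper_width']*92)
E
```

```text
time: 4.3
tool_pos: [0.4884, 0.2744, 0.0899]
orientation: [3.141, -0.002, 1.525]
force: [-0.3, -1.6, 6.6]
gripper_width: 0.462
grip_force: 20.0
[0.48844504 0.27435503 0.08987153] 42.47087087324894
```

```bash
python3 -m pendant '0 0 -0.03 0 0 0 0.3; 0 0 -0.08 0 0 0 0.3; 0 0 -0.13 0 0 0 0.3; 0 0 -0.18 0 0 0 0.3; 0 0 -0.18 0 0 0 0.3; 0 0 -0.18 0 0 0 0.3' ; python3 - <<'E'
from h import *
for i in range(3): print(toolT()[:3,3].round(4),robot.sense()['gripper_width']*92, robot.sense()['force'].round(1))
im,T=snap('held'); cv2.imwrite('pics/heldz.png',cv2.resize(im[150:290,130:390],None,fx=3,fy=3))
E
```

```text
time: 4.9
tool_pos: [0.4882, 0.2738, 0.2698]
orientation: [3.141, -0.002, 1.524]
force: [-0.6, -0.0, -1.3]
gripper_width: 0.461
grip_force: 20.0
[0.4882 0.2738 0.2698] 42.44303523716142 [-0.6 -0.  -1.3]
[0.4882 0.2738 0.2698] 42.44303523716142 [-0.6 -0.  -1.3]
[0.4882 0.2738 0.2698] 42.44303523716142 [-0.6 -0.  -1.3]
```

View pics/heldz.png

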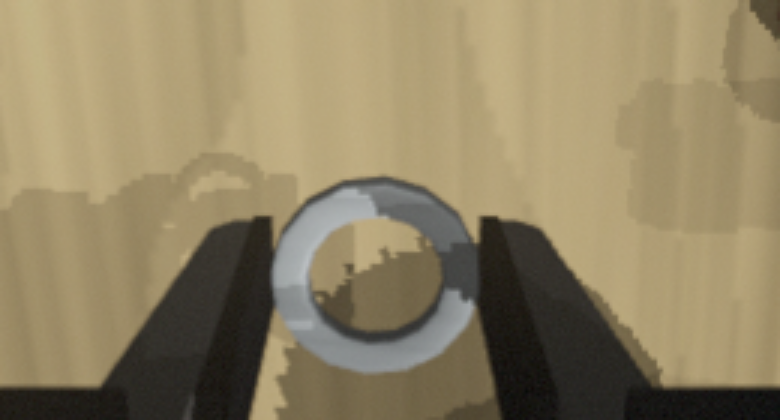

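The washer is held level: outer edge from 273 to 478 across and 178 to 373 down in the crop, so its centre is at about (255,242) in the full picture.

```bash
python3 - <<'E'
from h import *
T=np.load('pics/held.npy'); w=onplane('wrist',[(255.1,241.9),(255.1-34,241.9),(255.1+34,241.9),(255,150+178/3),(255,150+373/3)],T[2,3]-.084,T); print(w.round(4)); 
loc=(np.linalg.inv(T)@np.append(w[0],1))[:3]; print(loc)
tgt=np.array([.5677,.053,.0]); 
Rz=R.from_euler('xyz',[np.pi,0,1.52]).as_matrix()
tcp=tgt-(Rz@np.array([loc[0],loc[1],0])); tcp[2]=.2698; print(tcp,shift(tcp,1.52), shift(tcp+[0,-.06,0],1.52))
E
```

```text
[[0.4879 0.2721 0.1858]
 [0.467  0.2731 0.1858]
 [0.5088 0.2711 0.1858]
 [0.4889 0.2935 0.1858]
 [0.4868 0.2493 0.1858]]
[-0.00180942 -0.00019955  0.08399718]
[0.56799116 0.05479695 0.2698    ] [array([-0.2146,  0.0904, -0.0018]), array([-0.002, -0.   ,  0.005])] [array([-0.2745,  0.0932, -0.0019]), array([-0.002, -0.   ,  0.005])]
```

```bash
python3 -m pendant '-0.1 0.04 0 0 0 0.005 0.3; -0.325 0.095 -0.002 -0.002 0 0.005 0.3; -0.325 0.095 -0.002 -0.002 0 0.005 0.3; -0.325 0.095 -0.002 -0.002 0 0.005 0.3; -0.325 0.095 -0.002 -0.002 0 0.005 0.3; -0.325 0.095 -0.002 -0.002 0 0.005 0.3; -0.325 0.095 -0.002 -0.002 0 0.005 0.3; -0.325 0.095 -0.002 -0.002 0 0.005 0.3; -0.325 0.095 -0.002 -0.002 0 0.005 0.3; -0.325 0.095 -0.002 -0.002 0 0.005 0.3' ; python3 - <<'E'
from h import *
im,T=snap('axle2'); print(T[:3,3]); c,W=cam('wrist',T); p=np.linalg.inv(W)@[.568,.053,.127,1]; u,v=int(298*p[0]/p[2]+255),int(298*p[1]/p[2]+189); print(u,v)
v0=max(0,v-60);cv2.imwrite('pics/ax2z.png',cv2.resize(im[v0:v0+140,u-90:u+90],None,fx=4,fy=4)); print(v0,u-90)
E
```

```text
time: 5.95
tool_pos: [0.5671, -0.0536, 0.2688]
orientation: [-3.139, -0.002, 1.522]
force: [1.5, 0.6, -1.1]
gripper_width: 0.461
grip_force: 20.0
[ 0.56711623 -0.05360446  0.26882054]
249 63
3 159
```

View pics/ax2z.png

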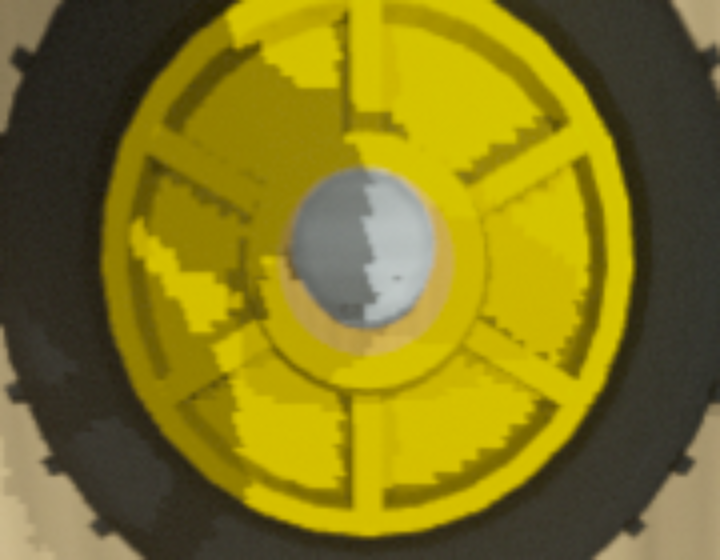

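The axle is seen almost end-on, its end face centred at about (364,246) in the crop, which is (250,64.5) in the full picture. I triangulate that with the first view.

```bash
python3 - <<'E'
from h import *
T1=np.load('pics/axle.npy');T2=np.load('pics/axle2.npy')
for p1,p2 in [((256.4,177.5),(250,64)),((256.4,177.5),(250,65)),((256.4,178.5),(250,64)),((256.4,176.5),(250,64))]:
    o1,d1=rays('wrist',[p1],T1);o2,d2=rays('wrist',[p2],T2)
    A=np.c_[d1[0],-d2[0]]; s=np.linalg.lstsq(A,o2-o1,rcond=None)[0]; print(o1+s[0]*d1[0],o2+s[1]*d2[0])
im=cv2.imread('pics/axle2.png'); hsv=cv2.cvtColor(im,cv2.COLOR_BGR2HSV)
m=cv2.inRange(hsv,(22,150,60),(34,255,255)); m[150:]=0
c=max(cv2.findContours(cv2.morphologyEx(m,cv2.MORPH_CLOSE,np.ones((9,9))),0,2)[0],key=cv2.contourArea); h=cv2.convexHull(c)[:,0]; print(h.min(0),h.max(0))
p=onplane('wrist',h,.088,T2)[:,:2]*1000; print(cv2.fitEllipse(p.astype(np.float32)))
print(onplane('wrist',[(250,64)],.127,T2))
for t in((.5680,.055,.235),(.568,.055,.1905)): print(shift(t,1.52))
E
```

```text
[0.56835248 0.05268649 0.12713047] [0.56826432 0.0526851  0.12713145]
[0.56833992 0.05222046 0.12535548] [0.56820582 0.05221827 0.125357  ]
[0.56833038 0.05242361 0.12957857] [0.56829588 0.05242309 0.12957895]
[0.56837496 0.052954   0.12463983] [0.56823222 0.05295167 0.12464142]
[184   0] [317 137]
((567.8724975585938, 53.01919937133789), (110.1473159790039, 112.21450805664062), 0.5808722972869873)
[[0.56826263 0.05269917 0.127     ]]
[array([ 0.1081, -0.0044,  0.0344]), array([-0.002, -0.002,  0.003])]
[array([ 0.108 , -0.0043,  0.0789]), array([-0.002, -0.002,  0.003])]
```

```bash
python3 -m pendant '0.05 -0.002 0 -0.002 -0.002 0.003 0.3; 0.1 -0.004 0.01 -0.002 -0.002 0.003 0.3; 0.108 -0.004 0.034 -0.002 -0.002 0.003 0.3; 0.108 -0.004 0.034 -0.002 -0.002 0.003 0.3; 0.108 -0.004 0.034 -0.002 -0.002 0.003 0.3'; python3 - <<'E'
from h import *
im,T=snap('over'); print(T[:3,3].round(4)); cv2.imwrite('pics/overz.png',cv2.resize(im[150:290,130:390],None,fx=3,fy=3))
print(shift((.568,.0547,.195),1.52))
E
```

```text
time: 6.5
tool_pos: [0.569, 0.0532, 0.236]
orientation: [3.141, 0.002, 1.518]
force: [-0.2, -0.9, 0.8]
gripper_width: 0.46
grip_force: 20.0
[0.569  0.0532 0.236 ]
[array([ 0.0024, -0.0018,  0.0416]), array([ 0.002,  0.002, -0.004])]
```

View pics/overz.png

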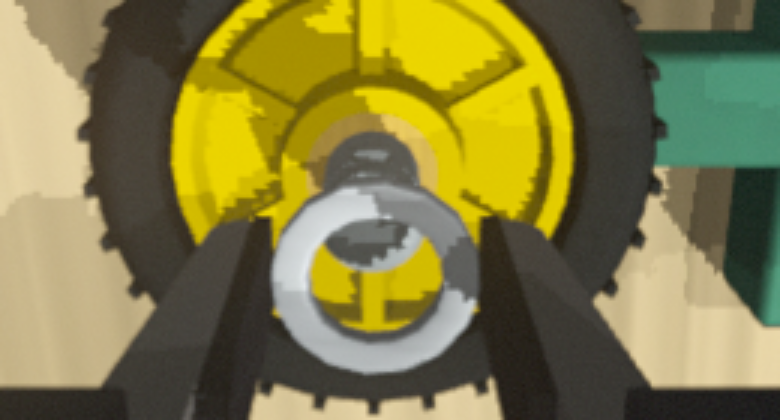

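The axle top sits behind the washer's hole, sideways centred to within about 1 px. The pose readings look noisy, so I hold still and average a few.

```bash
for i in 1 2 3 4; do python3 -m pendant '0 0 0 0 0 0 0.3' | grep -E "tool|orien|force:"; done; python3 -c "
from h import *
for i in range(4): robot.get_image('wrist'); print(toolT()[:3,3].round(4),robot.sense()['joint_pos'].round(4))"
```

```text
tool_pos: [0.57, 0.0517, 0.2371]
orientation: [3.138, 0.002, 1.515]
force: [-0.6, -0.2, -0.4]
grip_force: 20.0
tool_pos: [0.5699, 0.0517, 0.2371]
orientation: [3.138, 0.001, 1.515]
force: [-0.3, -0.3, -0.7]
grip_force: 20.0
tool_pos: [0.5697, 0.0521, 0.2368]
orientation: [3.139, 0.001, 1.515]
force: [1.6, 0.5, 0.7]
grip_force: 20.0
tool_pos: [0.5695, 0.0524, 0.2366]
orientation: [3.139, 0.001, 1.516]
force: [-0.0, -0.7, 0.1]
grip_force: 20.0
[0.5695 0.0525 0.2365] [ 0.2574  0.4774 -0.5245  1.8299  0.2978  0.9106 -0.4577]
[0.5695 0.0527 0.2364] [ 0.2572  0.4775 -0.5246  1.8299  0.2978  0.9105 -0.4577]
[0.5694 0.0527 0.2363] [ 0.2571  0.4777 -0.5246  1.83    0.2979  0.9105 -0.4577]
[0.5694 0.0528 0.2363] [ 0.2569  0.4777 -0.5246  1.83    0.2978  0.9105 -0.4577]
```

```bash
python3 -m pendant '0.002 -0.001 0 0.002 0.001 -0.004 0.3; 0.002 -0.001 0.007 0.002 0.001 -0.004 0.3; 0.002 -0.001 0.009 0.002 0.001 -0.004 0.3; 0.002 -0.001 0.009 0.002 0.001 -0.004 0.3; 0.002 -0.001 0.009 0.002 0.001 -0.004 0.3; 0.002 -0.001 0.009 0.002 0.001 -0.004 0.3; 0.002 -0.001 0.009 0.002 0.001 -0.004 0.3; 0.002 -0.001 0.009 0.002 0.001 -0.004 0.3; 0.002 -0.001 0.009 0.002 0.001 -0.004 0.3; 0.002 -0.001 0.009 0.002 0.001 -0.004 0.3'; python3 -m pendant '0 0 0 0 0 0 0.3; 0 0 0 0 0 0 0.3'
```

```text
time: 8.15
tool_pos: [0.5686, 0.055, 0.2273]
orientation: [3.142, 0.0, 1.521]
force: [-0.3, 0.4, -1.0]
gripper_width: 0.466
grip_force: 20.0
time: 8.35
tool_pos: [0.5686, 0.055, 0.2272]
orientation: [-3.142, 0.0, 1.521]
force: [0.4, 0.1, -0.8]
gripper_width: 0.462
grip_force: 20.0
```

```bash
for i in 1 2 3; do python3 -m pendant '0 0 0.002 0 0 0 0.3; 0 0 0.004 0 0 0 0.3; 0 0 0.006 0 0 0 0.3; 0 0 0.006 0 0 0 0.3' | grep -E "tool|force:" | grep -v grip; done
```

```text
tool_pos: [0.5683, 0.0549, 0.2208]
force: [0.7, 0.0, 0.9]
tool_pos: [0.5684, 0.0549, 0.2149]
force: [0.1, 0.6, -0.5]
tool_pos: [0.5684, 0.0549, 0.2089]
force: [0.1, 0.2, 0.6]
```

```bash
for i in 1 2; do python3 -m pendant '0 0 0.003 0 0 0 0.3; 0 0 0.006 0 0 0 0.3; 0 0 0.009 0 0 0 0.3; 0 0 0.009 0 0 0 0.3; 0 0 0.009 0 0 0 0.3' | grep -E "tool|force:" | grep -v grip; done; python3 -c "
from h import *
snap('down')"
```

```text
tool_pos: [0.5685, 0.055, 0.2001]
force: [-0.2, 0.8, -1.0]
tool_pos: [0.5685, 0.055, 0.1911]
force: [0.3, 0.6, -0.1]
```

```bash
python3 -m pendant '0 0 0.002 0 0 0 0.3; 0 0 0.004 0 0 0 0.3; 0 0 0.004 0 0 0 0.3; 0 0 0.004 0 0 0 0.75; 0 0 0.004 0 0 0 0.75; 0 0 0.004 0 0 0 0.75; 0 0 -0.02 0 0 0 0.75; 0 0 -0.06 0 0 0 0.75; 0 0 -0.10 0 0 0 0.75;0 0 -0.10 0 0 0 0.75'; python3 - <<'E'
from h import *
im,T=snap('wdone'); cv2.imwrite('pics/wdz.png',cv2.resize(im[100:250,150:370],None,fx=3.5,fy=3.5)); print(shift((.495,-.285,.28),1.35),shift((.489,-.29,.19),1.33))
E
```

```text
time: 11.6
tool_pos: [0.571, 0.0559, 0.2969]
orientation: [3.131, -0.001, 1.521]
force: [-0.2, 0.7, 0.2]
gripper_width: 0.753
grip_force: 0.0
[array([-0.3437, -0.0577,  0.0137]), array([ 0.006, -0.001,  0.171])] [array([-0.349 , -0.064 ,  0.1036]), array([ 0.006, -0.001,  0.191])]
```

View pics/wdz.png

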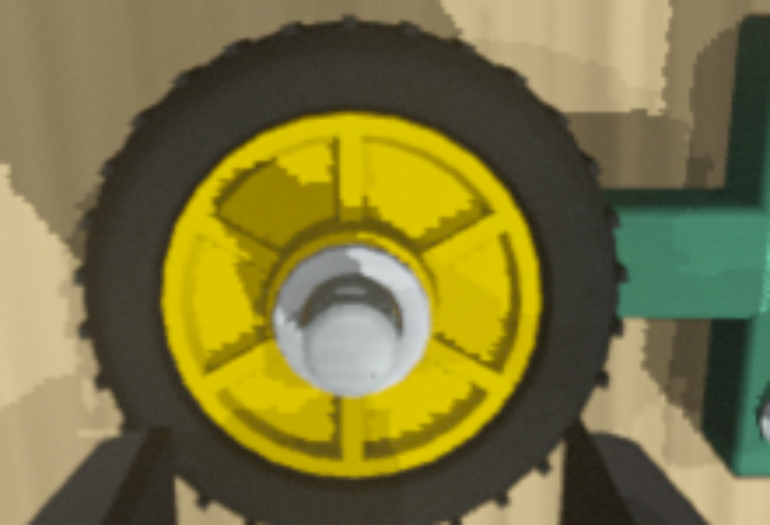

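The washer lies flat on the hub, concentric with the axle (washer centre about (352,320) in the crop). Next, the cotter.

```bash
python3 -m pendant '-0.2 -0.03 0 0.006 0 0.1 0.75; -0.2 -0.03 0 0.006 0 0.1 0.75; -0.2 -0.03 0 0.006 0 0.1 0.75; -0.2 -0.03 0 0.006 0 0.1 0.75; -0.349 -0.064 0.104 0.006 0 0.191 0.75; -0.349 -0.064 0.104 0.006 0 0.191 0.75; -0.349 -0.064 0.104 0.006 0 0.191 0.75; -0.349 -0.064 0.104 0.006 0 0.191 0.75; -0.349 -0.064 0.104 0.006 0 0.191 0.75; -0.349 -0.064 0.104 0.006 0 0.191 0.75; -0.349 -0.064 0.104 0.006 0 0.191 0.75' ; python3 - <<'E'
from h import *
im,T=snap('clip2'); hsv=cv2.cvtColor(im,cv2.COLOR_BGR2HSV); print(T[:3,3])
m=((hsv[...,1]<75)&(hsv[...,2]>40)).astype(np.uint8); m[235:]=0; m[:,:190]=0; m[:,330:]=0
cs=[c for c in cv2.findContours(m,0,2)[0] if cv2.contourArea(c)>30]
for c in cs: print(cv2.boundingRect(c),cv2.contourArea(c))
c=max(cs,key=cv2.contourArea); p=onplane('wrist',c[:,0],.0025,T)[:,:2]
tgt=(p@[.23,.97]); print('far',p[tgt.argmax()],'near',p[tgt.argmin()])
# right edge of the leg = max x-ward points: convex hull long edge
h=cv2.convexHull((p*1000).astype(np.float32))[:,0]; e=np.roll(h,-1,0)-h; L=np.hypot(*e.T)
for i in L.argsort()[-3:]: print(h[i],np.roll(h,-1,0)[i],L[i],np.degrees(np.arctan2(*e[i][::-1])))
# coil: holes / inner contour
cc,hi=cv2.findContours(m,cv2.RETR_CCOMP,cv2.CHAIN_APPROX_NONE)
for k,q in enumerate(cc):
    if hi[0][k][3]>=0 and cv2.contourArea(q)>10:
        w=onplane('wrist',q[:,0],.005,T)[:,:2]*1000; print('hole',w.mean(0),np.ptp(w,0),len(q))
E
```

```text
time: 12.75
tool_pos: [0.4878, -0.2889, 0.1873]
orientation: [-3.136, -0.0, 1.332]
force: [0.9, 0.2, -0.0]
gripper_width: 0.75
grip_force: 0.0
[ 0.48781192 -0.28885816  0.18732991]
(319, 224, 11, 11) 72.5
(247, 115, 32, 107) 1892.5
far [ 0.51810442 -0.22521691] near [ 0.48863548 -0.32053606]
[ 518.5974  -243.10454] [ 522.1477 -227.0744] 16.418583 77.51193
[ 500.72345 -310.7383 ] [ 518.5974  -243.10454] 69.95574 75.196556
[ 502.31845 -227.51558] [ 475.9971  -299.54422] 76.68728 -110.07377
hole [ 488.24543689 -305.14804723] [15.61573971 14.56435084] 42
hole [ 497.78267915 -288.34343919] [11.82671476 15.97842704] 40
hole [ 505.54068734 -256.95741663] [14.22953117 27.05263477] 64
```

```bash
python3 -m pendant '0 0 0 0 0 0 0.6; 0 0 0 0 0 0 0.6;0 0 0 0 0 0 0.6;0 0 0 0 0 0 0.6;0 0 0 0 0 0 0.6'; python3 -c "
from h import *
print(shift((.4882,-.305,.0905),1.32))"
```

```text
time: 13.3
tool_pos: [0.4872, -0.2904, 0.1874]
orientation: [-3.136, 0.001, 1.33]
force: [-0.2, -0.3, -0.1]
gripper_width: 0.598
grip_force: 0.0
[array([-0.0139,  0.0051,  0.0968]), array([-0.006,  0.001,  0.01 ])]
```

```bash
python3 -m pendant '-0.014 0.005 0.04 -0.006 0.001 0.01 0.6; -0.014 0.005 0.07 -0.006 0.001 0.01 0.6; -0.014 0.005 0.08 -0.006 0.001 0.01 0.6; -0.014 0.005 0.08 -0.006 0.001 0.01 0.6; -0.014 0.005 0.08 -0.006 0.001 0.01 0.6; -0.014 0.005 0.08 -0.006 0.001 0.01 0.6; -0.014 0.005 0.08 -0.006 0.001 0.01 0.6'; python3 -c "
from h import *
print(shift((.4882,-.305,.0905),1.32))"
```

```text
time: 14.0
tool_pos: [0.4889, -0.3054, 0.1087]
orientation: [3.139, 0.0, 1.32]
force: [-0.0, 0.4, -0.1]
gripper_width: 0.599
grip_force: 0.0
[array([ 0.0002, -0.0008,  0.0182]), array([ 0.002,  0.   , -0.   ])]
```

```bash
python3 -m pendant '0 -0.001 0.01 0.002 0 0 0.5; 0 -0.001 0.016 0.002 0 0 0.5; 0 -0.001 0.018 0.002 0 0 0.5; 0 -0.001 0.018 0.002 0 0 0.5; 0 -0.001 0.018 0.002 0 0 0.5; 0 -0.001 0.018 0.002 0 0 0.1; 0 -0.001 0.018 0.002 0 0 0.1; 0 -0.001 0.018 0.002 0 0 0.1; 0 -0.001 0.018 0.002 0 0 0.1; 0 -0.001 0.018 0.002 0 0 0.1' 40; python3 -m pendant '0 0 -0.03 0 0 0 0.1; 0 0 -0.08 0 0 0 0.1; 0 0 -0.13 0 0 0 0.1; 0 0 -0.18 0 0 0 0.1; 0 0 -0.18 0 0 0 0.1; 0 0 -0.18 0 0 0 0.1';python3 - <<'E'
from h import *
im,T=snap('cheld'); hsv=cv2.cvtColor(im,cv2.COLOR_BGR2HSV); print(T[:3,3])
m=((hsv[...,1]<75)&(hsv[...,2]>60)).astype(np.uint8); m[270:]=0; m[:,170:180]=0; m[:,:180]=0; m[:,345:]=0
zt=T[2,3]-.088
for c in cv2.findContours(m,0,2)[0]:
  if cv2.contourArea(c)>100:
    print(cv2.boundingRect(c),cv2.contourArea(c)); p=onplane('wrist',c[:,0],zt,T); q=((p-T[:3,3])@T[:3,:3])[:,:2]*1000
    print('tool xy: max x',q[q[:,0].argmax()],'miny',q.min(0),q.max(0))
    h=cv2.convexHull(q.astype(np.float32))[:,0]; e=np.roll(h,-1,0)-h; L=np.hypot(*e.T)
    for i in L.argsort()[-4:]: print(h[i],np.roll(h,-1,0)[i],L[i])
E
```

```text
time: 15.0
tool_pos: [0.4872, -0.3049, 0.0892]
orientation: [-3.14, -0.0, 1.32]
force: [0.3, -0.4, -1.1]
gripper_width: 0.272
grip_force: 40.0
time: 15.6
tool_pos: [0.4877, -0.3053, 0.2704]
orientation: [3.141, 0.001, 1.32]
force: [-0.7, 0.5, -1.3]
gripper_width: 0.275
grip_force: 40.0
[ 0.48766628 -0.30528855  0.27041953]
(234, 95, 49, 166) 3564.5
tool xy: max x [84.47658348 14.50029751] miny [-16.79143046 -13.54646186] [84.47658348 14.51311293]
[80.280914  -3.5103772] [84.47605  10.139652] 14.280143
[19.515097 13.103678] [-8.201873 12.420717] 27.725382
[83.9544   14.513113] [19.515097 13.103678] 64.45471
[ -1.1927329 -13.456209 ] [79.22214   -4.6167793] 80.89924
```

```bash
python3 - <<'E'
from h import *
im=cv2.imread('pics/cheld.png'); T=np.load('pics/cheld.npy'); hsv=cv2.cvtColor(im,cv2.COLOR_BGR2HSV)
m=((hsv[...,1]<75)&(hsv[...,2]>60)); P=[]
for v in range(98,205,3):
    xs=np.where(m[v,262:290])[0]+262
    if len(xs): 
        r=xs.max(); l=r
        while m[v,l-1]: l-=1
        P.append(((l+r)/2,v,r-l+1))
P=np.array(P); P=P[P[:,2]<14]
q=((onplane('wrist',P[:,:2],T[2,3]-.0867,T)-T[:3,3])@T[:3,:3])[:,:2]*1000
f=np.polyfit(q[:,0],q[:,1],1); print('leg fit slope deg',np.degrees(f[0]),f,'resid',np.std(q[:,1]-np.polyval(f,q[:,0])),len(q),q[:,0].min(),q[:,0].max(),P[:3],P[-3:])
for n,u in(('over',254),('wdone',250),('axle',256)):
    a=cv2.imread(f'pics/{n}.png'); print(n,[(v,*a[v,u]) for v in range(155,225)][::1] if 0 else ' '.join(f"{v}:{int(a[v,u-1:u+2].mean())}" for v in range(155,225)))
E
```

```text
leg fit slope deg 1.2451121663542208 [ 0.02173131 10.14323852] resid 0.12290379399488077 36 22.553954836917306 82.90381213572257 [[277.5  98.    8. ]
 [277.  101.    9. ]
 [277.  104.    9. ]] [[273.5 197.    8. ]
 [273.5 200.    8. ]
 [273.  203.    7. ]]
over 155:148 156:149 157:148 158:148 159:149 160:149 161:149 162:149 163:149 164:149 165:149 166:149 167:149 168:144 169:108 170:103 171:104 172:104 173:103 174:92 175:74 176:74 177:73 178:86 179:124 180:149 181:150 182:149 183:149 184:149 185:146 186:144 187:134 188:118 189:116 190:116 191:116 192:116 193:109 194:87 195:86 196:86 197:85 198:85 199:91 200:128 201:138 202:131 203:99 204:82 205:83 206:88 207:101 208:115 209:95 210:103 211:128 212:165 213:160 214:149 215:170 216:171 217:178 218:197 219:200 220:206 221:215 222:197 223:132 224:113
wdone 155:138 156:139 157:139 158:134 159:99 160:94 161:95 162:90 163:72 164:67 165:71 166:83 167:95 168:95 169:104 170:123 171:179 172:198 173:177 174:143 175:138 176:138 177:130 178:93 179:76 180:75 181:87 182:115 183:120 184:84 185:76 186:102 187:152 188:164 189:175 190:187 191:192 192:188 193:185 194:184 195:184 196:185 197:188 198:188 199:187 200:185 201:183 202:183 203:185 204:186 205:187 206:184 207:183 208:186 209:187 210:188 211:183 212:178 213:162 214:123 215:122 216:122 217:122 218:122 219:122 220:122 221:122 222:122 223:122 224:122
axle 155:103 156:102 157:95 158:76 159:73 160:86 161:119 162:94 163:88 164:125 165:154 166:167 167:179 168:189 169:187 170:182 171:182 172:182 173:182 174:184 175:185 176:185 177:184 178:181 179:181 180:181 181:183 182:184 183:184 184:182 185:181 186:183 187:185 188:184 189:179 190:178 191:175 192:140 193:136 194:136 195:136 196:136 197:136 198:136 199:136 200:136 201:136 202:136 203:136 204:136 205:136 206:136 207:136 208:137 209:133 210:121 211:120 212:120 213:119 214:120 215:120 216:121 217:115 218:63 219:39 220:40 221:42 222:46 223:50 224:50
```

```bash
python3 - <<'E'
from h import *
for n,u,vs in(('over',254,(193.5,199.5,202.7,207,208.5)),('wdone',250,(177.7,181,183.5,186)),('axle',256,(157.3,160.3,161.7,163.5))):
    T=np.load(f'pics/{n}.npy'); o,d=rays('wrist',[(u,v) for v in vs],T); t=(.0653-o[1])/d[:,1]; print(n,(o+t[:,None]*d)[:,2].round(4))
T=toolT(); loc=np.array([84.3,11.97,86.7])/1e3
yaw=1.52+.0217; Rm=R.from_euler('xyz',[np.pi,0,yaw]).as_matrix(); u=np.array([np.cos(1.52),np.sin(1.52),0]); A=np.array([.5682,.0528,.1127])
for g in(.08,.0185):
    tcp=A-u*g-Rm@loc; print(g,tcp,shift(tcp,yaw),shift(tcp+[0,0,.06],yaw))
E
```

```text
over [0.0984 0.1127 0.1197 0.1284 0.1312]
wdone [0.0985 0.1107 0.1193 0.1274]
axle [0.0989 0.1134 0.1197 0.1274]
0.08 [ 0.54972063 -0.1110129   0.1994    ] [array([0.2035, 0.0128, 0.0693]), array([-0.003, -0.   , -0.222])] [array([0.2035, 0.0126, 0.0093]), array([-0.003, -0.   , -0.222])]
0.0185 [ 0.55284326 -0.04959222  0.1994    ] [array([0.2638, 0.0005, 0.0694]), array([-0.003, -0.   , -0.222])] [array([0.2638, 0.0004, 0.0094]), array([-0.003, -0.   , -0.222])]
```

```bash
python3 -m pendant '0.05 0.003 0 0 0 -0.1 0.1; 0.2035 0.013 0.04 -0.003 0 -0.222 0.1; 0.2035 0.013 0.04 -0.003 0 -0.222 0.1; 0.2035 0.013 0.04 -0.003 0 -0.222 0.1; 0.2035 0.013 0.069 -0.003 0 -0.222 0.1; 0.2035 0.013 0.069 -0.003 0 -0.222 0.1; 0.2035 0.013 0.069 -0.003 0 -0.222 0.1; 0.2035 0.013 0.069 -0.003 0 -0.222 0.1; 0.2035 0.013 0.069 -0.003 0 -0.222 0.1; 0.2035 0.013 0.069 -0.003 0 -0.222 0.1; 0.2035 0.013 0.069 -0.003 0 -0.222 0.1; 0.2035 0.013 0.069 -0.003 0 -0.222 0.1'; cat > rel.py <<'E'
from h import *
# tip relative to axle centre in cart axes (along, left, z)
T=toolT(); loc=np.array([84.3,11.97,86.7])/1e3; p=T[:3,3]+T[:3,:3]@loc; a=1.52; u=np.array([np.cos(a),np.sin(a),0]);v=np.array([-np.sin(a),np.cos(a),0])
d=p-[.5682,.0528,0]; s=robot.sense(); f=s['force']; yaw=s['orientation'][2]
print('along %.1f left %.1f z %.1f mm | legyaw %.3f rp %s | F along %.1f left %.1f z %.1f t=%.1f'%(d@u*1e3,d@v*1e3,d[2]*1e3,yaw-.0217,np.round(s['orientation'][:2],3),f@u,f@v,f[2],s['time']))
E
python3 rel.py; python3 -m pendant '0 0 0 0 0 0 0.1; 0 0 0 0 0 0 0.1;0 0 0 0 0 0 0.1;0 0 0 0 0 0 0.1' >/dev/null; python3 rel.py
```

```text
time: 16.85
tool_pos: [0.5506, -0.1115, 0.2007]
orientation: [3.14, -0.0, 1.541]
force: [0.3, -0.4, 0.6]
gripper_width: 0.273
grip_force: 40.0
along -80.4 left -1.1 z 114.0 mm | legyaw 1.519 rp [ 3.14 -0.  ] | F along -0.3 left -0.3 z 0.6 t=16.9
along -79.9 left -0.9 z 113.6 mm | legyaw 1.520 rp [ 3.141 -0.   ] | F along -0.6 left -0.7 z -0.9 t=17.2
```

```bash
python3 -m pendant '0.03 0 0 0 0 0 0.1; 0.055 0.0004 0 0 0 0 0.1; 0.06 0.0004 0 0 0 0 0.1; 0.06 0.0004 0 0 0 0 0.1; 0.06 0.0004 0 0 0 0 0.1; 0.06 0.0004 0 0 0 0 0.1; 0.06 0.0004 0 0 0 0 0.1; 0.06 0.0004 0 0 0 0 0.1; 0.06 0.0004 0 0 0 0 0.1; 0.06 0.0004 0 0 0 0 0.1; 0.06 0.0004 0 0 0 0 0.1' | grep grip; python3 rel.py; python3 - <<'E'
from h import *
im,T=snap('pre'); c,W=cam('wrist',T)
hsv=cv2.cvtColor(im,cv2.COLOR_BGR2HSV); m=((hsv[...,1]<75)&(hsv[...,2]>60))
for v in range(60,112,3):
    xs=np.where(m[v,215:310])[0]+215; print(v,(xs.min(),xs.max(),len(xs)) if len(xs) else None,end='; ')
E
```

```text
gripper_width: 0.276
grip_force: 40.0
along -20.0 left -0.0 z 113.7 mm | legyaw 1.520 rp [ 3.14 -0.  ] | F along 0.2 left 0.7 z 0.1 t=18.4
60 (np.int64(239), np.int64(309), 69); 63 (np.int64(239), np.int64(309), 69); 66 (np.int64(239), np.int64(309), 68); 69 (np.int64(240), np.int64(309), 67); 72 (np.int64(240), np.int64(309), 68); 75 (np.int64(242), np.int64(309), 64); 78 (np.int64(243), np.int64(309), 58); 81 (np.int64(245), np.int64(309), 51); 84 (np.int64(246), np.int64(306), 42); 87 (np.int64(248), np.int64(304), 57); 90 (np.int64(252), np.int64(301), 50); 93 (np.int64(255), np.int64(298), 44); 96 (np.int64(259), np.int64(291), 33); 99 (np.int64(268), np.int64(285), 18); 102 (np.int64(273), np.int64(281), 9); 105 (np.int64(247), np.int64(281), 17); 108 (np.int64(247), np.int64(280), 18); 111 (np.int64(248), np.int64(280), 19);
```

```bash
for i in 1 2 3; do python3 -m pendant '0.001 0 0 0 0 0 0.1; 0.002 0 0 0 0 0 0.1; 0.003 0 0 0 0 0 0.1; 0.003 0 0 0 0 0 0.1; 0.003 0 0 0 0 0 0.1' >/dev/null; python3 rel.py; done
```

```text
along -16.9 left 0.0 z 113.7 mm | legyaw 1.520 rp [ 3.14 -0.  ] | F along -0.4 left -0.5 z -1.1 t=18.9
along -13.9 left 0.1 z 113.7 mm | legyaw 1.520 rp [ 3.14 -0.  ] | F along 0.4 left 0.7 z -0.4 t=19.4
along -10.7 left 0.1 z 113.7 mm | legyaw 1.520 rp [ 3.14e+00 -1.00e-03] | F along 0.8 left -0.3 z 0.6 t=19.9
```

```bash
for i in 1 2 3; do python3 -m pendant '0.001 0 0 0 0 0 0.1; 0.002 0 0 0 0 0 0.1; 0.003 0 0 0 0 0 0.1; 0.003 0 0 0 0 0 0.1' >/dev/null; python3 rel.py; done
```

```text
along -7.7 left 0.2 z 113.7 mm | legyaw 1.520 rp [ 3.14e+00 -1.00e-03] | F along 0.8 left -1.0 z -0.1 t=20.3
along -4.7 left 0.3 z 113.7 mm | legyaw 1.520 rp [ 3.14e+00 -1.00e-03] | F along 0.3 left 0.1 z 0.2 t=20.7
along -1.7 left 0.4 z 113.7 mm | legyaw 1.520 rp [ 3.14e+00 -1.00e-03] | F along -0.4 left -0.4 z 0.0 t=21.1
```

```bash
for i in 1 2 3 4; do python3 -m pendant '0.001 0.0001 0 0 0 0 0.1; 0.002 0.0001 0 0 0 0 0.1; 0.003 0.00015 0 0 0 0 0.1; 0.003 0.00015 0 0 0 0 0.1' >/dev/null; python3 rel.py; done
```

```text
along 1.0 left 0.6 z 113.5 mm | legyaw 1.520 rp [ 3.141 -0.   ] | F along -0.5 left 0.0 z -0.6 t=21.5
along 2.4 left 0.8 z 113.2 mm | legyaw 1.519 rp [-3.141e+00  2.000e-03] | F along -4.8 left 2.0 z 0.5 t=21.9
along 3.4 left 0.8 z 112.9 mm | legyaw 1.518 rp [-3.14   0.004] | F along -8.9 left 2.5 z 0.8 t=22.3
along 4.9 left 0.9 z 112.6 mm | legyaw 1.517 rp [-3.139  0.006] | F along -11.5 left 2.4 z 1.4 t=22.7
```

```bash
for i in 1 2 3 4; do python3 -m pendant '0.001 0.0001 0 0 0 0 0.1; 0.002 0.0001 0 0 0 0 0.1; 0.003 0.0001 0 0 0 0 0.1; 0.003 0.0001 0 0 0 0 0.1' >/dev/null; python3 rel.py; done
```

```text
along 6.9 left 0.9 z 112.4 mm | legyaw 1.516 rp [-3.139  0.007] | F along -13.5 left 3.5 z 1.4 t=23.1
along 8.7 left 0.9 z 112.2 mm | legyaw 1.516 rp [-3.138  0.008] | F along -13.7 left 3.0 z 2.6 t=23.5
along 15.0 left 0.9 z 112.7 mm | legyaw 1.518 rp [-3.139  0.005] | F along -9.6 left 3.5 z 0.7 t=23.9
along 23.5 left 0.8 z 113.6 mm | legyaw 1.521 rp [-3.141e+00 -2.000e-03] | F along 4.5 left 3.7 z 1.0 t=24.3
```

```bash
for i in 1 2 3; do python3 -m pendant '0.001 0.0001 0 0 0 0 0.1; 0.002 0.0002 0 0 0 0 0.1; 0.003 0.0003 0 0 0 0 0.1; 0.003 0.0003 0 0 0 0 0.1' >/dev/null; python3 rel.py; done
```

```text
along 27.8 left 0.6 z 113.7 mm | legyaw 1.522 rp [ 3.142e+00 -3.000e-03] | F along 4.7 left 3.9 z -0.7 t=24.7
along 30.6 left 0.5 z 113.7 mm | legyaw 1.522 rp [-3.141e+00 -3.000e-03] | F along 4.4 left 4.3 z 2.6 t=25.1
along 32.5 left -0.0 z 113.6 mm | legyaw 1.522 rp [-3.142e+00 -2.000e-03] | F along 3.5 left 4.6 z 0.9 t=25.5
```

```bash
for i in 1 2; do python3 -m pendant '0.001 0 0 0 0 0 0.1; 0.002 0 0 0 0 0 0.1; 0.002 0 0 0 0 0 0.1; 0.002 0 0 0 0 0 0.1' >/dev/null; python3 rel.py; done
```

```text
along 33.4 left -0.6 z 113.7 mm | legyaw 1.520 rp [ 3.141e+00 -1.000e-03] | F along 2.8 left 3.8 z 0.0 t=25.9
along 33.9 left -0.7 z 113.5 mm | legyaw 1.519 rp [3.141e+00 1.000e-03] | F along -3.0 left 4.2 z 1.6 t=26.3
```

```bash
python3 -m pendant '0.002 0 0 0 0 0 0.1; 0.002 0 0 0 0 0 0.1; 0.002 0 0 0 0 0 0.1' >/dev/null; python3 rel.py; python3 -m pendant '-0.001 0 0 0 0 0 0.1; -0.002 0 0 0 0 0 0.6; -0.002 0 0 0 0 0 0.6; -0.002 0 0 0 0 0 0.6; -0.002 0 0 0 0 0 0.6; -0.002 0 -0.01 0 0 0 0.6; -0.002 0 -0.03 0 0 0 0.6; -0.002 0 -0.07 0 0 0 0.6; -0.002 0 -0.10 0 0 0 0.6; -0.002 0 -0.10 0 0 0 0.6; -0.002 0 -0.10 0 0 0 0.6'; python3 - <<'E'
from h import *
im,T=snap('fin'); t=snap('fintop','top')[0]; s=snap('finside','side')[0]
o=np.zeros((600,800,3),np.uint8); o[:384,:512]=im; o[:288,512:800]=cv2.resize(t[130:258,180:308],(288,288)); o[300:600,512:800]=cv2.resize(s[165:265,215:311],(288,300)); o[390:600,0:512]=cv2.resize(t[120:260,90:410],(512,210)); cv2.imwrite('pics/fin_all.png',o)
E
```

```text
along 34.3 left -0.5 z 113.2 mm | legyaw 1.518 rp [-3.141e+00  3.000e-03] | F along -5.6 left 5.6 z 1.8 t=26.6
time: 27.7
tool_pos: [0.5563, 0.0038, 0.3014]
orientation: [3.138, -0.0, 1.542]
force: [0.6, 1.1, -0.8]
gripper_width: 0.602
grip_force: 0.0
```

View pics/fin_all.png

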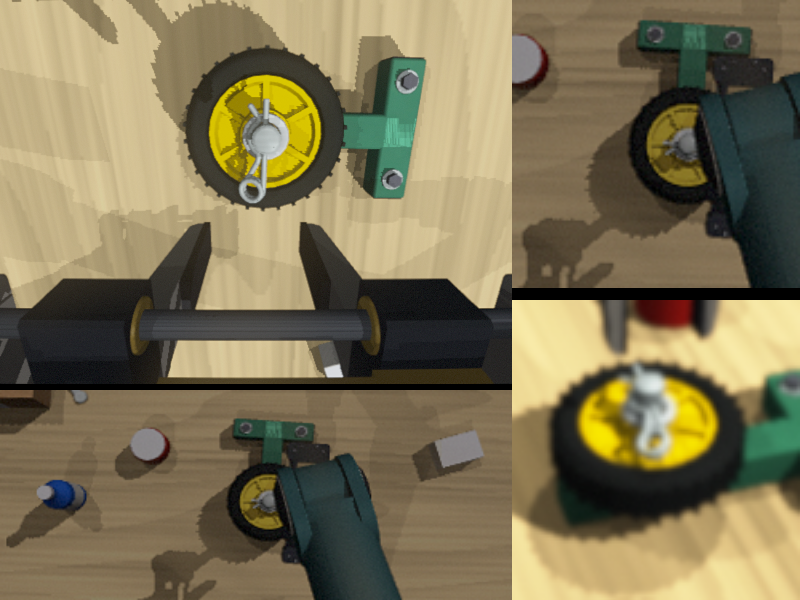

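The cotter is through the axle: leg tip at (265,102), flared bow end at (254,112), axle in the bow at (265,138), coil at (251,190). The washer is under it, and the bottle, tin and carton stand where they were. I check the coil distance numerically, then hand in.

```bash
python3 - <<'E'
from h import *
T=np.load('pics/fin.npy'); a=1.52; u=np.array([np.cos(a),np.sin(a)]);v=np.array([-u[1],u[0]])
for px in((251.5,189.5),(265,101)):
    d=(onplane('wrist',[px],.116,T)[0,:2]-[.5682,.0528])*1e3; print(px,d@u,d@v)
E
```

```text
(251.5, 189.5) -48.49197599678468 12.3405001980595
(265, 101) 31.41196792401247 2.1258604180748915
```

```bash
python3 -c "
from bench import robot
print(robot.finish_job())"
```

```text
the job is handed in; nothing more can be done
None
```

The washer lies flat on the hub and the cotter is pushed home with the axle in its bow and let go. The gripper is clear, the bottle, tin and carton are unmoved, and I handed the job in at about 28 s.

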